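# Clear the plywood offcut down the scrap chute

## Task

Clear the square-ish plywood offcut from the raised outfeed shelf: slide it flat along the shelf, without picking it up, and push it off the shelf's far edge so that it drops down into the scrap chute and comes to rest inside it. Leave the long narrow board with two dark holes, the putty jar and the screwdriver where they are.

Things in the scene. Friction and masses are not known exactly. Their poses are not given: they have to be found in the camera images.
- shelf: Fixed dark steel outfeed shelf, yawed up to 4 degrees. Origin on the bench; plate top 150 mm above it. +x points away from the robot, to the drop edge; y runs along that edge. Plate: local x -200 to +140 mm (drop edge at +140), y -360 to +360. A 52 mm tall aluminium fence stands on it along the robot side, x -200 to -168.
- chute: Fixed sheet-metal scrap chute, open on top, somewhere along the drop edge. Origin on the bench below the edge, mid-width; axes as the shelf's. Inside: local y -95 to +95 mm, x 0 to 220. Ramp falls from 121 mm high at the edge to the floor (6 mm) at x = 85. Walls 4 mm thick; sides 125 mm high to x = 100, then 70; far wall 60. All rims lie below the shelf top.
- offcut: Loose plywood offcut, a flat plate 100 mm (its x) by 120 mm (its y) by 20 mm thick, about 0.16 kg, lying flat on the shelf to one side of the chute, turned up to about 15 degrees from the shelf's axes. Origin at the centre of its underside.
- rail_piece: Loose finished board, to be left alone: pale wood, 200 mm (its x) by 60 mm (its y) by 30 mm high, two dark round holes and a band on top; on the shelf, on the other side of the chute from the offcut, length roughly away from the robot. Origin at the centre of its underside.
- putty: Bystander: closed round jar, 68 mm diameter, 75 mm tall, standing on the bench beyond the shelf. Origin at the centre of its underside.
- driver: Bystander: screwdriver lying on the bench beyond the shelf. Origin on its underside.

How it is judged:
By the outcome, as a careful person would: the job done as asked, in the order asked, and still so for the second after the job is handed in, with the robot touching nothing.
It also fails if it takes over 51 s, if anything falls off the work surface, if the arm or the gripper's body presses on something with over 40 N, if the wrist force passes 120 N, or if a joint passes its speed limit or range.

## Robot

A 7-joint arm with a two-finger parallel gripper is mounted at the origin on the work surface. World frame = base frame: x ahead of the robot, y to its left, z up, the work surface at z = 0. Lengths are in m, angles in rad, forces in N, time in s.
With the tool pointing down it reaches from about 0.4 to 0.9 m from the base axis. Payload 5.5 kg.
Tool frame: the origin (TCP) lies at the very end of the fingers, on their centre line; the grasp point (between the pads) lies 19 mm behind it; z points along the fingers, y is the direction in which the jaws open and shut (so a half turn about z gives the same grasp; the last joint's range is limited). The gripper opens to 85 mm and grips with 20 to 120 N. Pads are 22 mm wide; open, the fingers measure 114 mm over their backs; the gripper's body (76 mm by 85 mm) begins 54 mm behind the grasp point. The pads swing forward as they close: fully open they stand 13 mm farther back than shut.
Start: joints at [-0.883, 0.501, -0.427, 1.55, 0.221, 1.138, -0.21], TCP at [0.268, 0.592, 0.231] pointing down, gripper open.
Joint ranges: [-2.88, 2.88], [-0.31, 2.03], [-1.54, 1.56], [0.2, 2.42], [-1.41, 4.55], [0.19, 2.02], [-2.57, 2.57]. Speed limits (rad/s): [2.57, 2.57, 3.14, 3.14, 3.14, 3.14, 3.14].

## Interface

Orientations are given as a unit quaternion [w, x, y, z].
In Python, from plant import arm, camera, models gives the robot as it stands. The module is installed in compiled form; this text tells all that it offers.
- The arm moves only by the tool step_arm, never from a script. Its argument "series" is a list that holds one entry, the list of rows, each a list of 4 numbers: the shift along the tool's x, y, z in mm, then the turn about the tool's z in rad. In form: [[[dx, dy, dz, roll], ...]]. A call has 1 to 12 rows; each row is the pose to reach, as a shift and turn from the pose measured when the call began, along the tool's axes at that moment; what a row does not reach only later rows make up. A row lasts 1/8 s, in which the tool goes at most 62.5 mm and 10.7 degrees, less where a joint would pass 70% of its speed; a pose out of reach is approached as far as the arm can. A call with a gripper value outside its range is refused whole. "claw" is the gripper's target within -1 to 1 (fully open at 1, half-way at 0, shut at -1), set as the call begins (left out, the last holds). The fingers move at their own pace and stop on an object; "squeeze" is the grip in N (left out, the last holds). Time passes only in rows, so rows that repeat a pose let the fingers close. It gives the time, the measured TCP pose, the force and the opening at its end, in the units of the state.
- arm.observe(): the state, without advancing time (a new reading comes with each control period).
- camera(name): name is "side" or "top"; returns a dict with "image" (400x640x3 uint8, red, green, blue), "camera_matrix" (3x3 intrinsics, pixels), "rvec" (rotation vector, rad) and "tvec" (3), from world to camera coordinates, as OpenCV has them. Camera axes: x right, y down, z forward; pixel columns grow to the right and rows downward; lengths in m; the calibration is good to about 2 mm. A picture is of the moment at which its call begins. There is no depth.
- arm.sign_off(): hands the job in, once; it reports no verdict.
Trained networks look in the newest picture that a camera, given by its name, has taken for a name from the list of things; names that differ only in an ending like _2 or _b are one class to them, and where a whole thing is asked for, a point or a joint stands for the part that bears it (a point fixed in the world has none). Each returns a list of dicts, best first, with "conf" (0 to 1); they miss things now and then, are a little off and sometimes report something else, mostly with a low value. They report only what shows in the picture. A call takes as long as a camera call.
- models.recognise(camera, thing): "xy" ([column, row] in pixels, amid what is visible of it).
The state is a dict: "t": time; "joint_positions": joint angles; "joint_vel": joint speeds; "effort": joint torques, N m; "tcp_pos": TCP position; "ee_rot": TCP orientation; "wrist_force": force on the tool from outside, world axes, zero at the start; "wrist_torque": the same for the moment, N m; "opening": opening from 0.0 (shut) to 1.0 (fully open).
Only numpy, scipy, OpenCV 4.12 (cv2) and the standard library are available. Lean on these libraries where they do the work, as an engineer would, in place of code of your own. Each camera call takes 0.05 s, during which the arm holds its last target.

## Working session

There is one attempt and no reset: what is moved stays moved. The work goes in short steps, Python scripts to look and compute and a tool call to move; the robot and the scene stay as the last step left them, time stands still between calls to the robot, and variables do not carry over. Pictures are saved under pics/ and viewed, and the job is handed in when it is done.

Besides the shell and the picture viewer there is one more tool, called as name([rows], argument=value, ...), one row to a line, values as JSON. step_arm: Moves the arm, as the interface text tells. Its arguments: {"type":"object","properties":{"series":{"type":"array"},"claw":{"type":"number"},"squeeze":{"type":"number"}},"required":["series"]}

```bash
mkdir -p pics; cat > h.py <<'E'
import numpy as np, cv2
from plant import arm, camera, models
def ray(c,uv):
    R,_=cv2.Rodrigues(np.array(c["rvec"],float)); t=np.array(c["tvec"],float).reshape(3)
    K=np.array(c["camera_matrix"]); d=R.T@np.linalg.inv(K)@np.array([uv[0],uv[1],1.]); o=-R.T@t
    return o,d
def atz(c,uv,z):
    o,d=ray(c,uv); return o+d*(z-o[2])/d[2]
def proj(c,P):
    return cv2.projectPoints(np.array(P,float).reshape(-1,3),np.array(c["rvec"],float),np.array(c["tvec"],float),np.array(c["camera_matrix"]),None)[0].reshape(-1,2)
def snap(n,f):
    c=camera(n); cv2.imwrite("pics/"+f,c["image"][:,:,::-1]); return c
E
python3 - <<'E'
from h import *
import pickle
s=arm.observe(); print(s)
for n in("top","side"):
    c=snap(n,n+"0.png"); pickle.dump(c,open(n+".pkl","wb"))
    for th in("shelf","chute","offcut","rail_piece","putty","driver"):
        r=models.recognise(n,th); print(n,th,[(x["xy"],x["conf"], atz(c,x["xy"],.16).round(3)) for x in r[:2]])
E
```

```text
{'t': 0.0, 'joint_positions': array([-0.88280956,  0.50186571, -0.42679918,  1.55149069,  0.22080879,
        1.13828912, -0.21026843]), 'joint_vel': array([ 0.00073829,  0.00076241,  0.00069504, -0.00109414,  0.00121876,
        0.00049357, -0.00010502]), 'effort': array([ 1.29217526e-03, -5.69518232e+01, -5.81551105e+00, -2.80941886e+01,
        1.05315374e-02,  1.22411741e-02,  1.76197766e-06]), 'tcp_pos': array([0.26762421, 0.59156493, 0.23023193]), 'ee_rot': array([-2.41242223e-04,  2.10748574e-01,  9.77539793e-01, -9.66207049e-04]), 'wrist_force': array([ 0.78832711,  0.54209459, -0.32006109]), 'wrist_torque': array([ 0.02162003, -0.03963441,  0.00429801]), 'opening': 0.9945660145059565}
top shelf [([299.8, 255.3], 0.74, array([0.441, 0.016, 0.16 ]))]
top chute [([311.6, 149.4], 0.71, array([ 0.722, -0.021,  0.16 ]))]
top offcut [([213.3, 238.1], 0.93, array([0.491, 0.239, 0.16 ])), ([205.7, 169.6], 0.34, array([0.674, 0.262, 0.16 ]))]
top rail_piece [([380.2, 231.2], 0.82, array([ 0.498, -0.194,  0.16 ]))]
top putty [([206.5, 170.2], 0.86, array([0.672, 0.26 , 0.16 ]))]
top driver [([424.9, 151.5], 0.52, array([ 0.709, -0.324,  0.16 ]))]
side shelf [([247.9, 172.7], 0.96, array([ 0.46 , -0.077,  0.16 ]))]
side chute [([367.3, 226.8], 0.81, array([ 0.744, -0.07 ,  0.16 ]))]
side offcut [([326.4, 89.3], 0.81, array([0.489, 0.234, 0.16 ]))]
side rail_piece [([235.2, 222.6], 0.68, array([ 0.507, -0.19 ,  0.16 ]))]
side putty [([403.0, 134.8], 0.63, array([0.718, 0.189, 0.16 ]))]
side driver [([298.4, 376.4], 0.61, array([ 0.758, -0.37 ,  0.16 ]))]
```

View pics/top0.png

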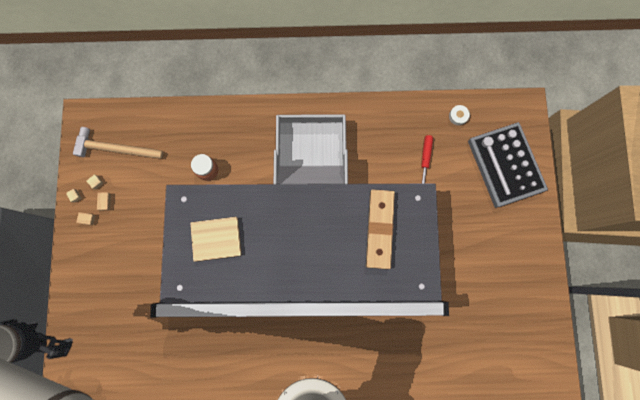

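View pics/side0.png

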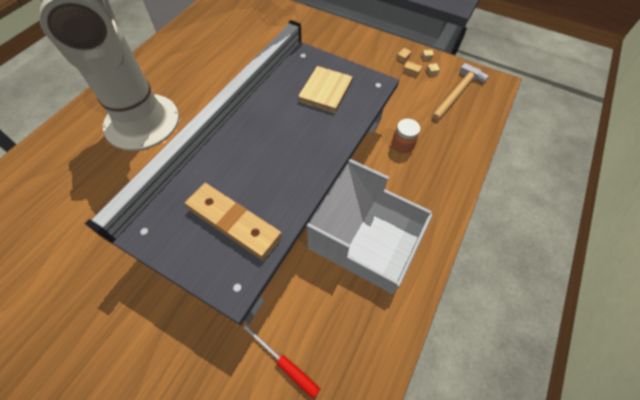

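The top view shows the offcut at about (215,239), the chute at columns 275-347 and rows 115-184, the shelf edge at row 184, the rail piece at (380,230) and the putty at (204,166). The side view agrees. Next I'll measure the corners.

```bash
cat > off.py <<'E'
from h import *
def offcut(c,box):
    im=c["image"]; hsv=cv2.cvtColor(im,cv2.COLOR_RGB2HSV)
    m=((hsv[...,1]>50)&(hsv[...,2]>130)&(hsv[...,0]<35)).astype(np.uint8)*255
    mm=np.zeros_like(m); x0,y0,x1,y1=box; mm[y0:y1,x0:x1]=m[y0:y1,x0:x1]
    cs,_=cv2.findContours(mm,cv2.RETR_EXTERNAL,cv2.CHAIN_APPROX_NONE); k=max(cs,key=cv2.contourArea)
    W=np.array([atz(c,p[0],.17)[:2] for p in k])
    r=cv2.minAreaRect((W*1000).astype(np.float32)); return r,cv2.boxPoints(r)
E
python3 - <<'E'
from off import *; import pickle
c=pickle.load(open("top.pkl","rb")); 
print(offcut(c,(170,205,270,280)))
s=pickle.load(open("side.pkl","rb")); print(offcut(s,(290,60,365,115)))
for n,uv,z in[("edge L",(167,184.5),.15),("edge R",(434,184.5),.15),("near screw L",(180,287),.15),("screw R",(422,286),.15),("screwfarL",(184,199),.15),("farR",(418,198),.15),("fence top L",(158,305),.202),("fence top R",(442,304),.202),("chute L",(275,152),.125),("chute R",(347,152),.125),("chute farL",(277,116),.06),("chute farR",(346,115),.06),("railTL",(371,190),.18),("railBL",(367,268),.18)]:
    print(n,atz(c,uv,z).round(4))
for n,uv,z in[("far L",(398,80),.15),("far R",(242,321),.15),("chuteback",(388,179),.125),("chute rimedge",(350,161),.125),("right rim start",(309,226),.125)]: print("side",n,atz(s,uv,z).round(4))
im=c["image"][:,:,::-1]
cv2.imwrite("pics/z1.png",cv2.resize(im[100:325,145:455],None,fx=2.5,fy=2.5,interpolation=cv2.INTER_CUBIC))
E
```

```text
(((488.9849548339844, 232.7459716796875), (101.48944854736328, 121.90940856933594), 5.877051830291748), array([[432.26556, 288.18433],
       [444.74835, 166.91568],
       [545.70435, 177.30762],
       [533.22156, 298.57626]], dtype=float32))
(((486.28350830078125, 235.25567626953125), (103.68595886230469, 127.1390380859375), 5.978417873382568), array([[428.1015 , 293.0798 ],
       [441.3435 , 166.63225],
       [544.4655 , 177.43155],
       [531.2235 , 303.8791 ]], dtype=float32))
edge L [0.6378 0.3669 0.15  ]
edge R [ 0.6199 -0.3448  0.15  ]
near screw L [0.3686 0.3249 0.15  ]
screw R [ 0.3552 -0.2957  0.15  ]
screwfarL [0.5974 0.3206 0.15  ]
farR [ 0.5845 -0.2998  0.15  ]
fence top L [0.3274 0.3618 0.202 ]
fence top R [ 0.3121 -0.3303  0.202 ]
chute L [0.7272 0.0807 0.125 ]
chute R [ 0.7222 -0.1177  0.125 ]
chute farL [0.8549 0.0799 0.06  ]
chute farR [ 0.8529 -0.1233  0.06  ]
railTL [ 0.6035 -0.1725  0.18  ]
railBL [ 0.4039 -0.1534  0.18  ]
side far L [0.6343 0.3681 0.15  ]
side far R [ 0.6255 -0.3411  0.15  ]
side chuteback [0.7319 0.0812 0.125 ]
side chute rimedge [0.6332 0.0845 0.125 ]
side right rim start [ 0.6318 -0.1105  0.125 ]
```

View pics/z1.png

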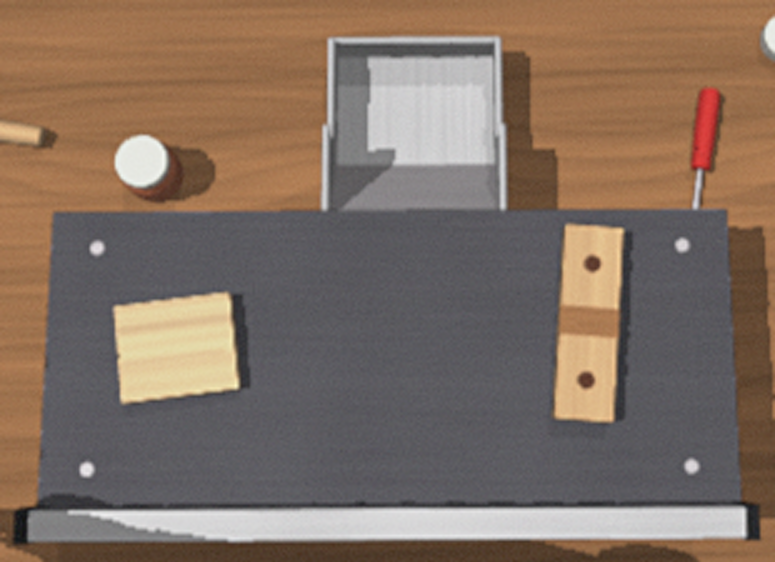

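```bash
cat > go.py <<'E'
from h import *
from scipy.spatial.transform import Rotation as Ro
SX=np.array([.99977,-.0216,0]); SY=np.array([.0216,.99977,0]); E0=np.array([.629,0,.15])
CH=-.015
def sh(x,y,z): # shelf coords relative to drop edge pt at chute mid
    p=np.array([.6286,CH,0.]); return p+SX*x+SY*y+np.array([0,0,z])
def st():
    s=arm.observe(); w,x,y,z=s["ee_rot"]; R=Ro.from_quat([x,y,z,w]).as_matrix(); return s,R
def go(t,yd=None): # target world, desired angle (deg) of tool y axis
    s,R=st(); d=R.T@(np.array(t)-s["tcp_pos"])*1000
    a=np.degrees(np.arctan2(R[1,1],R[0,1])); r=0 if yd is None else -np.radians((yd-a+180)%360-180)
    print("t",s["t"],"tcp",s["tcp_pos"].round(4),"ydeg",a.round(2),"tilt",R[:,2].round(3),"shift",d.round(1),"roll",round(float(r),3),"F",s["wrist_force"].round(1),"op",round(s["opening"],2),"j",s["joint_positions"].round(2))
E
python3 -c "
from go import *
go([.40,.234,.23],88.76)
o=np.array([.488,.234,0])-sh(0,0,0); print(o@SX,o@SY)"
```

```text
t 0.7 tcp [0.2679 0.5923 0.2314] ydeg 65.66 tilt [ 0.  0. -1.] shift [-268.  -271.9    1.3] roll -0.403 F [ 0.9 -0.5  0. ] op 1.0 j [-0.88  0.5  -0.43  1.55  0.22  1.14 -0.21]
-0.14594606200000007 0.24590577000000002
```

step_arm([
  [[-27,-27,0,-0.04],[-54,-54,0,-0.08],[-81,-81,0,-0.12],[-108,-108,0,-0.16],[-135,-135,0,-0.2],[-162,-162,0,-0.24],[-189,-190,0,-0.28],[-216,-218,0,-0.33],[-243,-246,0,-0.37],[-268,-272,0,-0.403],[-268,-272,0,-0.403],[-268,-272,0,-0.403]],
], claw=0.2)

```text
t: 2.2
tcp_pos: [0.3998, 0.2347, 0.2316]
ee_rot: [0.0, 0.011, 1.0, 0.0]
wrist_force: [-0.4, 0.2, -0.2]
opening: 0.599
```

```bash
python3 -c "
from go import *
go([.40,.234,.156],88.76)"
```

```text
t 2.2 tcp [0.3998 0.2347 0.2316] ydeg 88.75 tilt [ 0.     0.001 -1.   ] shift [-0.2 -0.7 75.6] roll -0.0 F [-0.4  0.2 -0.2] op 0.6 j [-0.24  0.15 -0.38  2.    0.07  1.    0.9 ]
```

step_arm([
  [[0,0,20,0],[0,0,40,0],[0,0,55,0],[0,0,68,0],[0,0,76,0],[0,0,76,0]],
])

```text
t: 2.95
tcp_pos: [0.3996, 0.2347, 0.1551]
ee_rot: [-0.0, 0.011, 1.0, 0.0]
wrist_force: [-0.8, 0.2, -0.3]
opening: 0.597
```

```bash
python3 -c "
from go import *
go([.40,.234,.156],88.76)
c=snap('side','s1.png');snap('top','t1.png')
cv2.imwrite('pics/s1z.png',cv2.resize(c['image'][20:170,220:440,::-1],None,fx=3,fy=3,interpolation=2))"
```

```text
t 2.95 tcp [0.3996 0.2347 0.1551] ydeg 88.76 tilt [-0.001  0.    -1.   ] shift [-0.5 -0.7 -0.9] roll -0.0 F [-0.8  0.2 -0.3] op 0.6 j [-0.26  0.26 -0.37  2.08  0.13  0.82  0.84]
```

View pics/s1z.png

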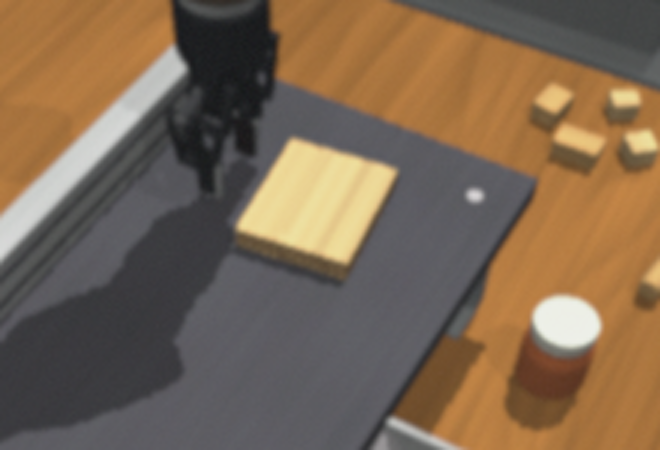

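The picture shows both fingers between the fence and the offcut's near edge. Now I'll push it straight ahead a little, which also squares it up.

step_arm([
  [[-10,0,0,0],[-18,0,0,0],[-26,0,0,0],[-34,0,0,0],[-42,0,0,0],[-50,0,0,0],[-58,0,0,0],[-66,0,0,0],[-72,0,0,0],[-76,0,0,0],[-76,0,0,0],[-66,0,0,0]],
])

```text
t: 4.55
tcp_pos: [0.4665, 0.2334, 0.156]
ee_rot: [0.001, 0.011, 1.0, 0.001]
wrist_force: [0.2, -0.2, -0.2]
opening: 0.606
```

```bash
python3 -c "
from off import *
from go import *
go([.55,.32,.23],178.76)
c=snap('side','s2.png');t=snap('top','t2.png')
print(offcut(c,(290,60,390,150)));print(offcut(t,(170,180,270,280)))
cv2.imwrite('pics/s2z.png',cv2.resize(c['image'][20:170,220:440,::-1],None,fx=3,fy=3,interpolation=2))"
```

```text
t 4.55 tcp [0.4665 0.2334 0.156 ] ydeg 88.7 tilt [ 0.002  0.001 -1.   ] shift [-81.6  88.5 -73.7] roll -1.572 F [ 0.2 -0.2 -0.2] op 0.61 j [-0.23  0.35 -0.34  1.94  0.15  0.87  0.9 ]
(((536.6917724609375, 227.99258422851562), (126.86088562011719, 103.81764221191406), 88.61881256103516), array([[483.2691 , 165.83177],
       [587.0566 , 163.32936],
       [590.11444, 290.15338],
       [486.32697, 292.65582]], dtype=float32))
(((539.4480590820312, 225.46473693847656), (121.85118865966797, 98.98123931884766), 88.55520629882812), array([[488.437  , 165.80637],
       [587.38684, 163.31067],
       [590.4591 , 285.1231 ],
       [491.50928, 287.6188 ]], dtype=float32))
```

View pics/s2z.png

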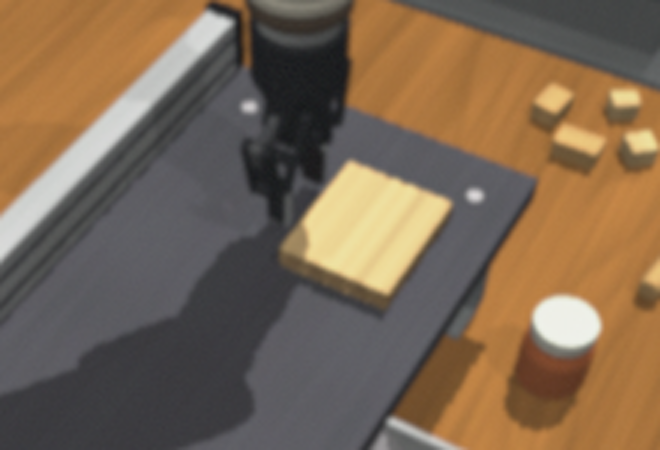

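View pics/t2.png

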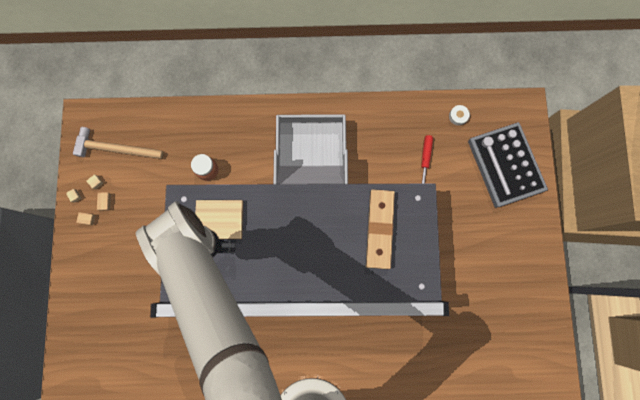

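The offcut is now square to the shelf, about 44 mm from the edge and centred near (0.537, 0.227). Next I'll lift, go round to its left side and turn a quarter.

step_arm([
  [[5,0,-25,0],[5,0,-55,0],[5,15,-60,0.17],[0,35,-60,0.34],[-10,55,-60,0.51],[-20,75,-60,0.68],[-30,90,-60,0.85],[-45,92,-60,1.02],[-60,92,-60,1.19],[-73,92,-60,1.36],[-73,92,-60,1.53],[-73,92,-60,1.571]],
])

```text
t: 6.15
tcp_pos: [0.5393, 0.3242, 0.2158]
ee_rot: [-0.0, 0.715, 0.699, 0.0]
wrist_force: [-0.6, -0.1, 0.3]
opening: 0.596
```

```bash
python3 -c "
from go import *
go([.54,.325,.155],-1.24)"
```

```text
t 6.15 tcp [0.5393 0.3242 0.2158] ydeg -1.35 tilt [ 0.     0.001 -1.   ] shift [ 0.8  0.7 60.8] roll -0.002 F [-0.6 -0.1  0.3] op 0.6 j [-0.53  0.44 -0.07  1.63  0.03  1.07 -0.63]
```

step_arm([
  [[0,1,20,0],[0,1,40,0],[0,1,54,0],[0,1,61,0],[0,1,61,0]],
])

```text
t: 6.78
tcp_pos: [0.5401, 0.3241, 0.1545]
ee_rot: [-0.0, 0.715, 0.699, -0.0]
wrist_force: [-0.3, -0.1, 0.2]
opening: 0.595
```

step_arm([
  [[-8,0,0,0],[-16,0,0,0],[-24,0,0,0],[-32,0,0,0],[-41,0,0,0],[-51,0,0,0],[-61,0,0,0],[-71,0,0,0],[-81,0,0,0],[-91,0,0,0],[-100,0,0,0],[-105,0,0,0]],
])

```text
t: 8.28
tcp_pos: [0.5377, 0.2182, 0.1545]
ee_rot: [-0.0, 0.716, 0.699, -0.0]
wrist_force: [0.3, 1.8, 1.1]
opening: 0.597
```

```bash
python3 -c "
from off import *
from go import *
go([.536,.058,.155],-1.24)
c=snap('side','s3.png');t=snap('top','t3.png')
cv2.imwrite('pics/s3z.png',cv2.resize(c['image'][20:220,200:440,::-1],None,fx=3,fy=3,interpolation=2))
print(offcut(c,(230,60,390,180)));print(offcut(t,(170,180,350,280)))
"
```

```text
t 8.275 tcp [0.5377 0.2182 0.1545] ydeg -1.38 tilt [-0.001  0.    -1.   ] shift [-160.2    2.2   -0.5] roll -0.002 F [0.3 1.8 1.1] op 0.6 j [-0.39  0.43 -0.05  1.81  0.03  0.9  -0.48]
(((534.4956665039062, 148.951904296875), (126.04566192626953, 104.35202026367188), 88.98766326904297), array([[481.21432,  86.86074],
       [585.55005,  85.01708],
       [587.777  , 211.04306],
       [483.44128, 212.88672]], dtype=float32))
(((537.4153442382812, 144.9827117919922), (119.98560333251953, 98.9901123046875), 88.54728698730469), array([[486.41525 ,  86.26398 ],
       [585.37354 ,  83.754395],
       [588.4154  , 203.70145 ],
       [489.45715 , 206.21103 ]], dtype=float32))
```

View pics/s3z.png

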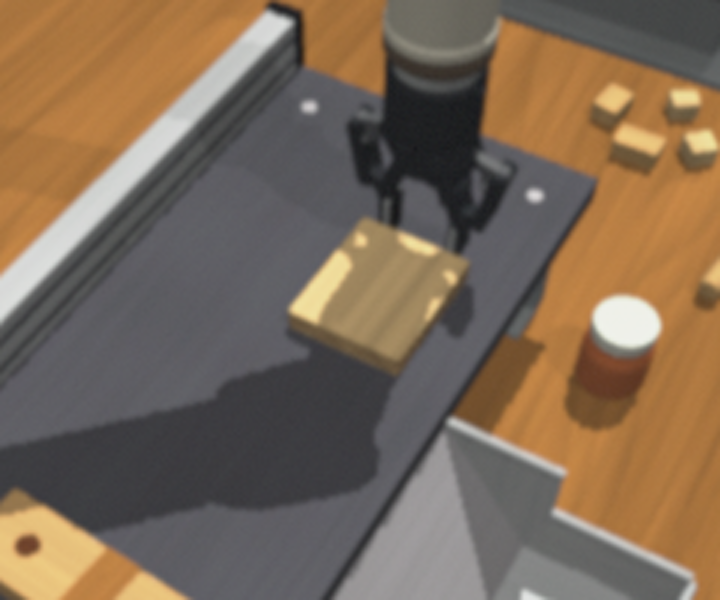

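The push is stable and the offcut is still square, with its centre at y of about 0.147. It needs about 160 mm more.

step_arm([
  [[-10,0,0,0],[-24,0,0,0],[-38,0,0,0],[-52,0,0,0],[-66,0,0,0],[-80,0,0,0],[-94,0,0,0],[-108,0,0,0],[-122,0,0,0],[-136,0,0,0],[-148,0,0,0],[-155,0,0,0]],
])

```text
t: 9.88
tcp_pos: [0.5338, 0.0618, 0.1544]
ee_rot: [-0.0, 0.716, 0.698, -0.001]
wrist_force: [0.1, 1.3, -1.5]
opening: 0.605
```

step_arm([
  [[-5,0,0,0],[-5,0,0,0],[8,0,0,0],[12,0,0,0]],
])

```text
t: 10.38
tcp_pos: [0.5341, 0.076, 0.1545]
ee_rot: [-0.0, 0.715, 0.699, -0.0]
wrist_force: [-0.0, -0.6, 0.3]
opening: 0.596
```

```bash
python3 -c "
from off import *
from go import *
go([.45,-.011,.215],88.76)
c=snap('side','s4.png');t=snap('top','t4.png')
cv2.imwrite('pics/s4z.png',cv2.resize(c['image'][80:280,180:450,::-1],None,fx=2.9,fy=2.9,interpolation=2))
cv2.imwrite('pics/t4z.png',cv2.resize(t['image'][100:325,145:455,::-1],None,fx=2.5,fy=2.5,interpolation=2))
for n,cc,b in(('s',c,(260,100,390,200)),('t',t,(250,180,362,280))):
  r,_=offcut(cc,b); o=np.array([*r[0],0])/1000; print(n,r,((o-sh(0,0,0))@SX,(o-sh(0,0,0))@SY))
"
```

```text
t 10.375 tcp [0.5341 0.076  0.1545] ydeg -1.31 tilt [-0.001 -0.    -1.   ] shift [-88.9 -82.1 -60.4] roll -1.572 F [-0.  -0.6  0.3] op 0.6 j [-0.18  0.37 -0.01  1.91  0.01  0.87 -0.22]
s ((530.8577270507812, -13.952377319335938), (122.8953628540039, 103.7125244140625), 88.45915985107422) (np.float64(-0.0977424208763428), np.float64(-0.001063851368255617))
t ((533.308349609375, -17.21772003173828), (119.32125091552734, 99.01887512207031), 88.55518341064453) (np.float64(-0.09522183055834965), np.float64(-0.004275509604568482))
```

View pics/s4z.png

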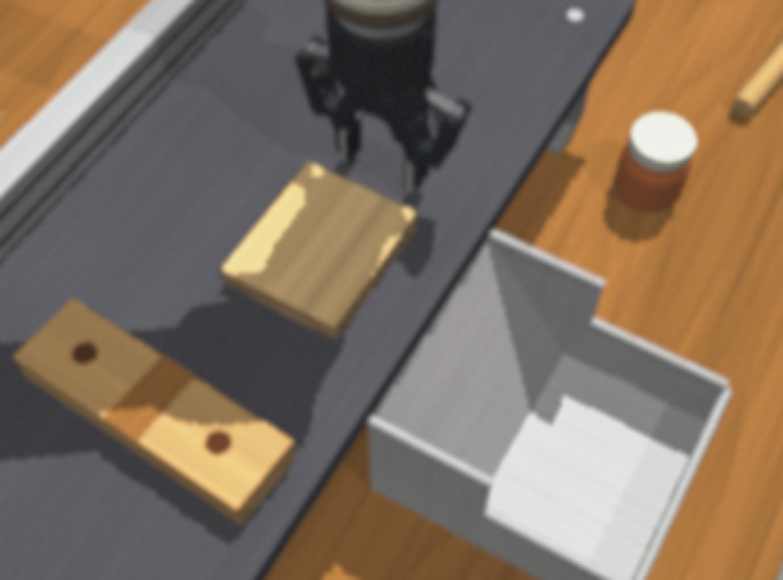

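View pics/t4z.png

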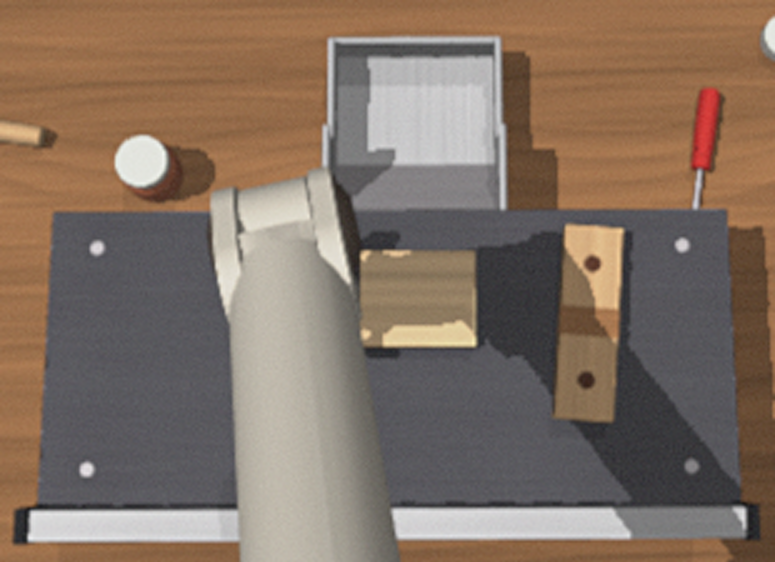

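The offcut is centred on the chute to within about 4 mm and still square. Now I'll lift and go behind it.

step_arm([
  [[5,0,-25,0],[5,0,-55,0],[5,-15,-60,-0.17],[0,-35,-60,-0.34],[-10,-55,-60,-0.51],[-25,-70,-60,-0.68],[-40,-84,-60,-0.85],[-55,-86,-60,-1.02],[-75,-86,-60,-1.19],[-90,-86,-60,-1.36],[-90,-86,-60,-1.53],[-90,-86,-60,-1.571]],
])

```text
t: 11.98
tcp_pos: [0.446, -0.0129, 0.2146]
ee_rot: [-0.0, 0.01, 1.0, -0.0]
wrist_force: [-0.2, 0.3, -0.6]
opening: 0.602
```

```bash
python3 -c "
from go import *
go([.448,-.013,.155],88.76)"
```

```text
t 11.975 tcp [ 0.446  -0.0129  0.2146] ydeg 88.83 tilt [-0.001 -0.001 -1.   ] shift [-2.  -0.  59.6] roll 0.001 F [-0.2  0.3 -0.6] op 0.6 j [ 0.09  0.13 -0.13  2.06  0.02  0.95  1.5 ]
```

step_arm([
  [[0,0,20,0],[0,0,40,0],[0,0,53,0],[0,0,60,0],[0,0,60,0]],
])

```text
t: 12.6
tcp_pos: [0.4458, -0.0129, 0.1544]
ee_rot: [-0.001, 0.01, 1.0, -0.0]
wrist_force: [-0.5, -0.3, 0.9]
opening: 0.601
```

step_arm([
  [[-8,0,0,0],[-16,0,0,0],[-24,0,0,0],[-33,0,0,0],[-42,0,0,0],[-51,0,0,0],[-60,0,0,0],[-69,0,0,0],[-78,0,0,0],[-87,0,0,0],[-94,0,0,0],[-98,0,0,0]],
])

```text
t: 14.1
tcp_pos: [0.5442, -0.0149, 0.1542]
ee_rot: [-0.001, 0.01, 1.0, -0.0]
wrist_force: [-3.3, -0.1, 1.3]
opening: 0.599
```

```bash
python3 -c "
from go import *
go([.65,-.0155,.155],88.76)
c=snap('side','s5.png')
cv2.imwrite('pics/s5z.png',cv2.resize(c['image'][80:280,180:450,::-1],None,fx=2.9,fy=2.9,interpolation=2))"
```

```text
t 14.1 tcp [ 0.5442 -0.0149  0.1542] ydeg 88.84 tilt [-0.002 -0.001 -1.   ] shift [-105.8    1.5   -1. ] roll 0.001 F [-3.3 -0.1  1.3] op 0.6 j [ 0.07  0.38 -0.11  1.89  0.06  0.87  1.48]
```

View pics/s5z.png

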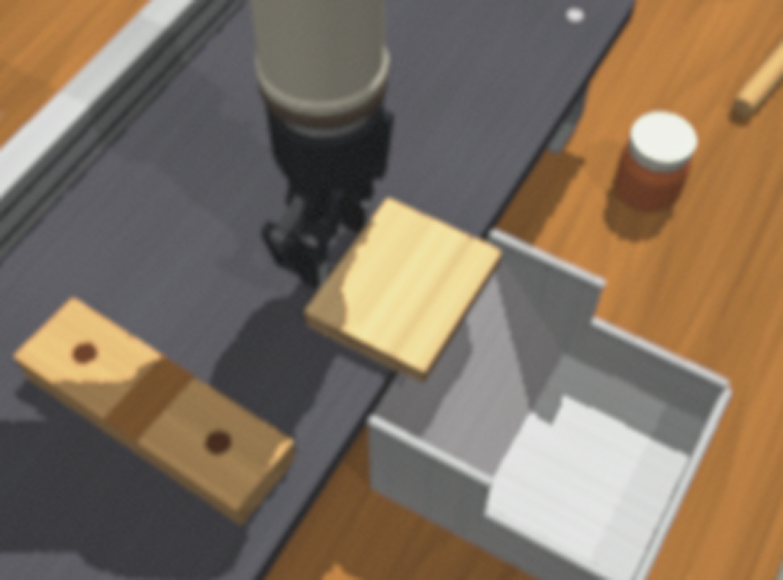

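The offcut overhangs squarely, mid-chute. I'll push it over.

step_arm([
  [[-9,0,0,0],[-18,0,0,0],[-28,0,0,0],[-38,0,0,0],[-48,0,0,0],[-58,0,0,0],[-68,0,0,0],[-78,0,0,0],[-88,0,0,0],[-97,0,0,0],[-104,0,0,0],[-104,0,0,0]],
])

```text
t: 15.65
tcp_pos: [0.649, -0.017, 0.154]
ee_rot: [-0.001, 0.01, 1.0, -0.0]
wrist_force: [-0.7, 0.4, 1.0]
opening: 0.601
```

```bash
python3 -c "
from go import *
go([.5,-.0155,.25],88.76)
c=snap('side','s6.png')
cv2.imwrite('pics/s6z.png',cv2.resize(c['image'][80:280,180:450,::-1],None,fx=2.9,fy=2.9,interpolation=2))"
```

```text
t 15.65 tcp [ 0.649 -0.017  0.154] ydeg 88.84 tilt [-0.001 -0.001 -1.   ] shift [149.1  -1.6 -95.8] roll 0.001 F [-0.7  0.4  1. ] op 0.6 j [ 0.06  0.55 -0.1   1.63  0.07  0.97  1.48]
```

View pics/s6z.png

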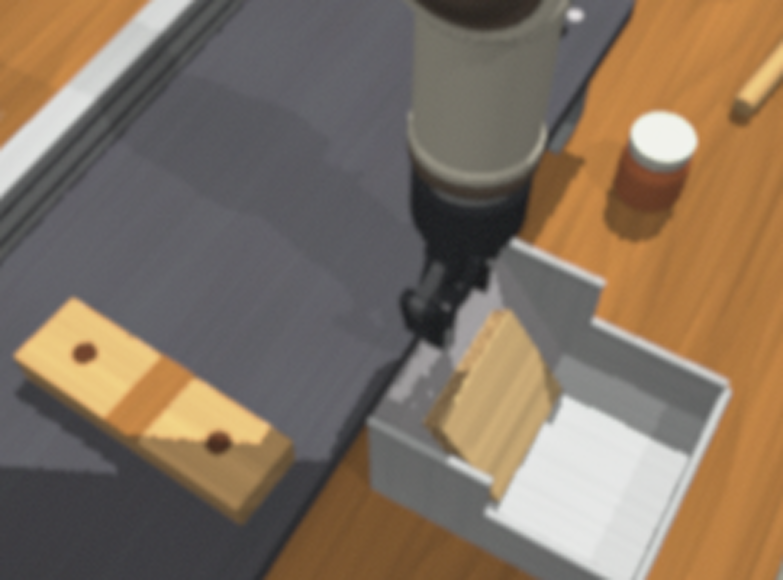

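The offcut is lying on the ramp inside the chute. I'll withdraw and check that it has come to rest.

step_arm([
  [[5,0,-20,0],[20,0,-50,0],[45,0,-75,0],[75,0,-95,0],[105,0,-95,0],[130,0,-95,0],[150,0,-95,0],[170,0,-95,0],[180,0,-95,0],[180,0,-95,0],[180,0,-95,0],[180,0,-95,0]],
])

```text
t: 17.2
tcp_pos: [0.4693, -0.0132, 0.2492]
ee_rot: [-0.001, 0.01, 1.0, -0.0]
wrist_force: [0.0, 0.1, 0.1]
opening: 0.603
```

```bash
python3 -c "
from go import *
import pickle
go([.5,-.0155,.25],88.76)
c=snap('side','s7.png');t=snap('top','t7.png')
cv2.imwrite('pics/s7z.png',cv2.resize(c['image'][80:400,180:450,::-1],None,fx=1.85,fy=1.85,interpolation=2))
cv2.imwrite('pics/t7z.png',cv2.resize(t['image'][100:325,145:455,::-1],None,fx=2.5,fy=2.5,interpolation=2))
for n,cc in(('side',c),('top',t)):
  o=pickle.load(open(n+'.pkl','rb'))['image']
  for th in('offcut','rail_piece','putty','driver'): print(n,th,[(x['xy'],x['conf']) for x in models.recognise(n,th)[:2]])
"
```

```text
t 17.2 tcp [ 0.4693 -0.0132  0.2492] ydeg 88.84 tilt [-0.001 -0.    -1.   ] shift [-30.7  -1.6  -0.8] roll 0.001 F [0.  0.1 0.1] op 0.6 j [ 0.09  0.13 -0.13  1.97  0.02  1.04  1.5 ]
side offcut [([353.3, 217.0], 0.85)]
side rail_piece [([233.6, 220.7], 0.95)]
side putty [([405.2, 134.2], 0.65)]
side driver [([297.2, 374.1], 0.71)]
top offcut []
top rail_piece [([379.0, 227.4], 0.55)]
top putty [([206.1, 169.4], 0.94)]
top driver [([426.2, 152.8], 0.6)]
```

View pics/s7z.png

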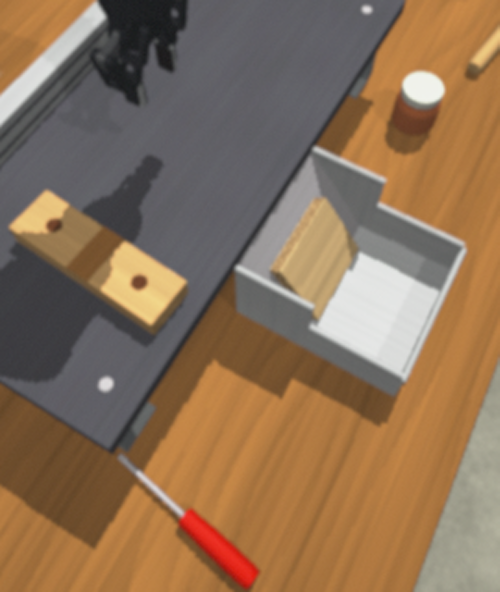

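View pics/t7z.png

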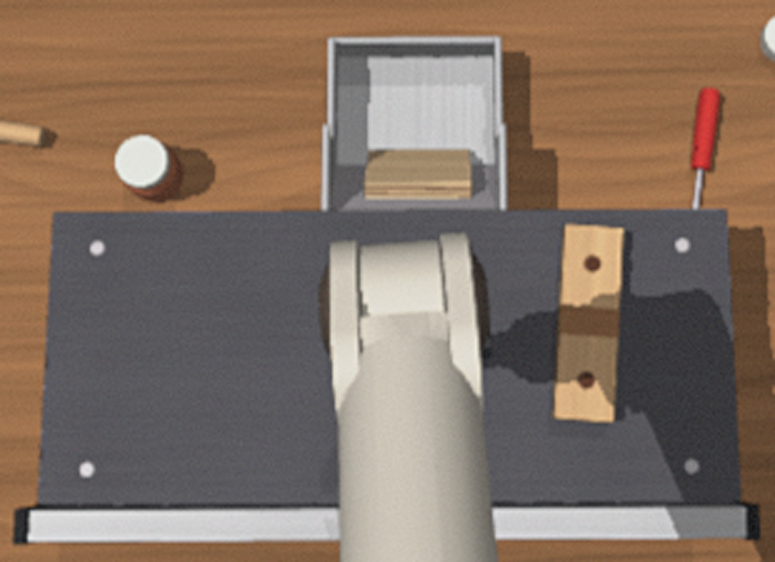

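Both views show the offcut resting on the ramp inside the chute, with its foot on the floor and in the same place as in the previous picture. The other things haven't moved.

```bash
python3 -c "
from h import *
a=cv2.imread('pics/s6.png').astype(int);b=cv2.imread('pics/s7.png').astype(int);o=cv2.imread('pics/t7.png').astype(int);p=cv2.imread('pics/top0.png').astype(int)
print('offcut patch diff',abs(a-b)[190:230,345:375].mean(),'putty/driver/rail far diff',abs(o-p)[150:185,185:220].mean(),abs(o-p)[130:183,415:440].mean(),abs(o-p)[188:212,365:398].mean())
print(arm.sign_off())"
```

```text
offcut patch diff 1.2933333333333332 putty/driver/rail far diff 3.6941496598639456 3.70188679245283 3.8897306397306397
the job is handed in; nothing more can be done
None
```

The offcut is in the scrap chute and the job is handed in. I never gripped or lifted it. I pushed it flat along the shelf: a short way ahead to square it up, about 240 mm sideways to line up with the chute, then straight over the drop edge.

**Final position:** Both cameras show the offcut inside the chute, leaning on the ramp with its lower edge on the floor. It did not move between the last two side views, about 1.5 s apart. The network found it in the side view (confidence 0.85) but reported nothing for it in the last top view, where I could see it by eye.

**Other things:** The rail piece, putty jar and screwdriver look unmoved. Patches of the top picture around them changed very little from the start. The network's positions shifted by at most 4 pixels.

**Limits:** The robot clock read about 17 s of the 51 s allowed at hand-in. The highest wrist force I read was a few newtons. The gripper was clear of everything when I handed in.

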